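# Free the instrument cover and hold it lined up over its housing

## Task

On the lab bench the aluminium cover plate lies in its rack under a turn clamp: turn the clamp's knob clockwise until its keeper bar is well clear of the plate (about a quarter turn), then lift the plate out by its handle. Hold it level about 1 cm above the open dark instrument housing, not touching it, with its three holes centred over the three tapped holes of the housing (two-hole end over two-hole end), and finish there still holding it steady, ready for the screws. Leave the tape roll, screwdriver and screw tray where they are.

Things in the scene. Friction and masses are not known exactly. Their poses are not given: they have to be found in the camera images.
- rack: Plywood board 240 x 124 x 20 mm, fixed, left or right of the housing. Origin on the bench under the middle of the plate's nest; x along its length away from the clamp, z up. It reaches from x = -145 to +95 mm. The plate lies on its top, 20 mm up, between 6 mm high lips on both long sides and the +x end, with 2 mm of play. Clamp axis: vertical at x = -99, y = 0 mm.
- clamp (a joint): Clamp knob on a vertical axis, rad. At 0 its steel keeper bar points along the rack's +x, over the plate's end; it grows as the knob turns clockwise seen from above, to a stop at 1.6 (bar to the rack's -y). Starts between 0 and 0.3; above 1.2 the keeper is clear of the plate. It stays where it is left (friction about 0.08 N m).
- clamp_grip (a point): Point on the clamp axis to grip at, 57 mm above the bench, in the upright black knob grip 40 x 14 mm, from 42 to 74 mm above the bench. Its length (own x) lies along the keeper bar; pinch across the 14 mm. Keeper bar: 14 mm wide, 6 mm thick, underside 27.5 mm above the bench (2.5 mm above the plate), reaching 42 mm from the axis, 18 mm over the plate when closed.
- plate: Bare aluminium cover plate, 150 x 100 x 5 mm, about 0.22 kg, loose, flat in the rack's nest with its x along the rack's x within 0.02 rad. Origin at the centre of its underside; x along its length, z up. Three holes of 12 mm; the two-hole end is at -x, next to the clamp.
- plate_handle (a point): Centre of the bar of the plate's black bow handle, 36 mm above the plate's underside, over its centre of mass. The bar is 64 mm long along the plate's x, 14 mm wide (pinch across the plate's y) and 14 mm tall, 29 to 43 mm above the underside; two posts 10 mm square carry it at x = -25 and +25 mm.
- plate_hole_a (a point): Centre of hole a at the plate's underside: x = -60, y = +35 mm in the plate's frame.
- plate_hole_b (a point): Centre of hole b at the plate's underside: x = -60, y = -35 mm in the plate's frame.
- plate_hole_c (a point): Centre of hole c at the plate's underside: x = +60, y = 0 mm in the plate's frame (the one-hole end).
- housing: Dark steel open-topped box 150 x 100 x 60 mm, walls 5 mm, fixed. Origin on the bench under its centre; x along its length, z up; rim 60 mm above the bench. Inside, three aluminium bosses 20 mm square, flush with the rim, each with a tapped hole. Cable fittings stick out 12 mm at its -x end. The plate belongs over it with their x and y axes matching.
- housing_tap_a (a point): Mouth of tapped hole a (8 mm) at rim height: x = -60, y = +35 mm in the housing's frame.
- housing_tap_b (a point): Mouth of tapped hole b (8 mm): x = -60, y = -35 mm in the housing's frame.
- housing_tap_c (a point): Mouth of tapped hole c (8 mm): x = +60, y = 0 mm in the housing's frame.
- tape_roll: Bystander: grey tape roll lying flat, 104 mm across, 48 mm high; origin under its centre.
- screwdriver: Bystander: screwdriver 160 mm long lying on the bench, tip towards its own x; origin under its middle.
- screw_tray: Bystander: open grey tray with screws, 50 x 50 x 22 mm; origin under its centre.
Things that resemble listed ones, but are neither listed nor needed, are in the scene too. What is shaped like the plate but pink or purple is not meant.

How it is judged:
By the outcome, as a careful person would: the job done as asked, in the order asked, and still so for the second after the job is handed in, while the arm keeps its last pose, push and grip.
It also fails if it takes over 54 s, if anything falls off the work surface, if the arm or the gripper's body presses on something with over 40 N, if the wrist force passes 120 N, or if a joint passes its speed limit or range.

## Robot

A 6-joint arm with a two-finger parallel gripper is mounted at the origin on the work surface. World frame = base frame: x ahead of the robot, y to its left, z up, the work surface at z = 0. Lengths are in m, angles in degrees, forces in N, time in s.
With the tool pointing down it reaches from about 0.375 to 0.9 m from the base axis. Payload 3.1 kg.
Tool frame: the origin (TCP) lies midway between the tips of the shut fingers; the grasp point (between the pads) lies 19 mm behind it; x points along the fingers, z is the direction in which the jaws open and shut, and the axes are right-handed (so a half turn about x gives the same grasp; the last joint's range is limited). The gripper opens to 87 mm and grips with 3 to 60 N. Pads are 19 mm wide; open, the fingers measure 117 mm over their backs; the gripper's body (75 mm by 190 mm) begins 51 mm behind the grasp point.
Start: joints at [60.075, 30.224, 82.088, -0, 67.689, -10.227], TCP at [0.211, 0.588, 0.223] pointing down, gripper open.
Joint ranges: [-176.69, 176.69], [-43.24, 126.21], [12.49, 139.97], [-82, 262], [0, 151.66], [-163.58, 163.58]. Speed limits (degrees/s): [159.86, 159.86, 180, 180, 180, 180].

## Interface

Orientations are given as a 3x3 rotation matrix whose columns are the frame's x, y, z axes.
In Python, from rig import * gives the robot as it stands.
- The arm moves only by the tool play_rows, never from a script. Its argument "rows" is a list that holds one entry, the list of rows, each a list of 7 numbers: the shift along the tool's x, y, z in m, then the turn, a rotation vector about the tool's x, y, z in degrees, then the finger opening in m, from 0 to 0.087. A call has 1 to 12 rows; each row is the pose to reach, as a shift and turn from the pose commanded when the call began, along the tool's axes at that moment; what a row does not reach only later rows make up. A row lasts 1/10 s, in which the tool goes at most 50 mm and 8.59 degrees, less where a joint would pass 70% of its speed; a pose out of reach is approached as far as the arm can. A call with a gripper value outside its range is refused whole. The fingers move at their own pace and stop on an object; the grip force is fixed at half the most. Time passes only in rows, so rows that repeat a pose let the fingers close. It gives the time, the measured TCP pose, the force and the opening at its end, in the units of the state.
- read_state(): the state, without advancing time (a new reading comes with each control period).
- capture(name): name is "side" or "top"; returns a dict with "pixels" (384x512x3 uint8, red, green, blue), "intrinsics" (3x3 intrinsics, pixels), "rvec" (rotation vector, rad) and "tvec" (3), from world to camera coordinates, as OpenCV has them. Camera axes: x right, y down, z forward; pixel columns grow to the right and rows downward; lengths in m; the calibration is good to about 2 mm. A picture is of the moment at which its call begins. There is no depth.
- hand_in(): hands the job in, once; it reports no verdict.
Trained networks look in the newest picture that a camera, given by its name, has taken for a name from the list of things; names that differ only in an ending like _2 or _b are one class to them, and where a whole thing is asked for, a point or a joint stands for the part that bears it (a point fixed in the world has none). Each returns a list of dicts, best first, with "p" (0 to 1); they miss things now and then, are a little off and sometimes report something else, mostly with a low value. They report only what shows in the picture. A call takes as long as a camera call. They do not tell look-alikes from the thing itself.
- trace(camera, target): "mask" (384x512 bool, what is visible of it) and "at" ([column, row] in pixels, amid what is visible of it).
The state is a dict: "time_s": time; "joint_positions": joint angles; "qvel": joint speeds; "tau": joint torques, N m; "position": TCP position; "tcp_rot": TCP orientation; "force": force on the tool from outside, world axes, zero at the start; "moment": the same for the moment, N m; "opening": opening from 0.0 (shut) to 1.0 (fully open).
Only numpy, scipy, OpenCV 4.12 (cv2) and the standard library are available. Lean on these libraries where they do the work, as an engineer would, in place of code of your own. Each camera call takes 0.05 s, during which the arm holds its last target.

## Working session

There is one attempt and no reset: what is moved stays moved. The work goes in short steps, Python scripts to look and compute and a tool call to move; the robot and the scene stay as the last step left them, time stands still between calls to the robot, and variables do not carry over. Pictures are saved under pics/ and viewed, and the job is handed in when it is done.

Besides the shell and the picture viewer there is one more tool, called after "Call:" as name(argument=value, ...) on one line, values as JSON. play_rows: Moves the arm, as the interface text tells. Its arguments: {"type":"object","properties":{"rows":{"type":"array"}},"required":["rows"]}

```bash
ls; mkdir -p pics
python3 - <<'E'
from rig import *
import cv2,numpy as np
s=read_state();print(s)
for n in("side","top"):
    c=capture(n);cv2.imwrite(f"pics/{n}0.png",c["pixels"][:,:,::-1]);print(n,c["intrinsics"],c["rvec"],c["tvec"])
    np.savez(f"cam_{n}.npz",K=c["intrinsics"],r=c["rvec"],t=c["tvec"])
    for t in("plate","housing","rack","clamp","plate_handle","clamp_grip","tape_roll","screwdriver","screw_tray","plate_hole_a","housing_tap_a"):
        for d in trace(n,t)[:4]: print(n,t,round(d["p"],2),np.round(d["at"],1),d["mask"].sum())
E
```

```text
pics
{'time_s': 0.0, 'joint_positions': array([ 6.00742320e+01,  3.02804779e+01,  8.21575184e+01, -2.00904463e-03,
        6.76892103e+01, -1.02277386e+01]), 'qvel': array([ 0.00027564,  0.07828457,  0.01124783,  0.05573961, -0.0170776 ,
       -0.00317579]), 'tau': array([-1.41882123e-03, -4.40051830e+01, -1.76586503e+01,  6.31136843e-02,
        5.82150940e-02, -1.58931866e-04]), 'position': array([0.21027173, 0.58777309, 0.22154915]), 'tcp_rot': array([[-1.07948027e-03, -9.41486441e-01,  3.37049130e-01],
       [-1.94034641e-03,  3.37050664e-01,  9.41484511e-01],
       [-9.99997535e-01,  3.62321885e-04, -2.19064937e-03]]), 'force': array([ 0.11064713, -0.01746967, -0.88151049]), 'moment': array([ 0.00260265,  0.006944  , -0.11320354]), 'opening': 0.9992604232428656}
side [[475.62160699   0.         247.12826146]
 [  0.         475.62160699 196.57216553]
 [  0.           0.           1.        ]] [ 2.30169744 -0.96157021  0.35304933] [-0.3722142   0.41625313  0.88902393]
side plate 0.84 [190.1 177.1] 1618
side plate 0.76 [124.8 142.7] 1380
side plate 0.71 [266.6 146.5] 1328
side p
[... 846 characters left out ...]
97.4 227.9] 2358
top plate 0.79 [206.2 119.5] 2070
top plate 0.59 [189.7 210.6] 2308
top housing 0.9 [396.7 210.1] 3359
top housing 0.49 [171.8 246. ] 224
top rack 0.59 [185.3 243.1] 2505
top clamp 0.55 [173.1 250.6] 202
top plate_handle 0.96 [101.7 229.1] 2351
top plate_handle 0.92 [189.9 212. ] 2336
top plate_handle 0.58 [204.5 121.1] 2057
top clamp_grip 0.69 [172.7 247.4] 219
top tape_roll 0.97 [287.  125.9] 917
top screwdriver 0.76 [287.1 228.6] 275
top screwdriver 0.29 [192.4 213. ] 2356
top screw_tray 0.81 [290.3 279. ] 446
top plate_hole_a 0.97 [205.8 123.4] 2093
top plate_hole_a 0.85 [ 98.1 229.6] 2252
top plate_hole_a 0.58 [186.3 213. ] 2509
top housing_tap_a 0.69 [394.7 213. ] 3193
```

Run:
```python
import cv2
for n in("side","top"):
    i=cv2.imread(f"pics/{n}0.png");cv2.imwrite(f"pics/{n}0b.png",cv2.resize(i,(800,600),interpolation=cv2.INTER_CUBIC))
i=cv2.imread("pics/top0.png")[150:290,130:270];cv2.imwrite("pics/topc.png",cv2.resize(i,(600,600),interpolation=cv2.INTER_CUBIC))
```

```text
(no output)
```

View pics/side0b.png

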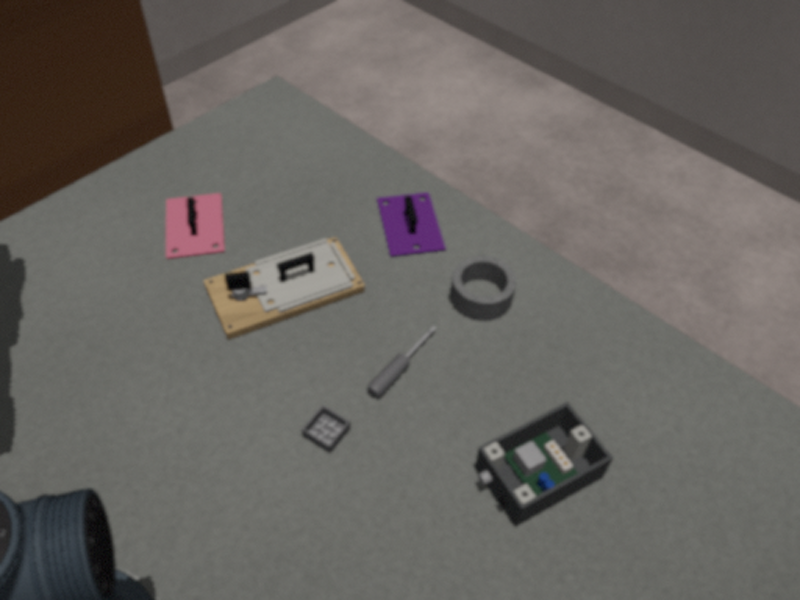

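View pics/top0b.png

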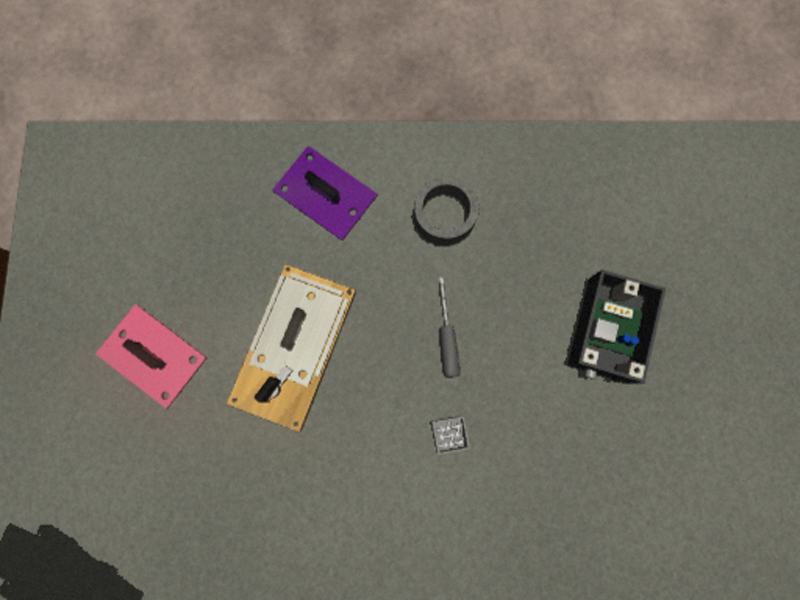

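View pics/topc.png

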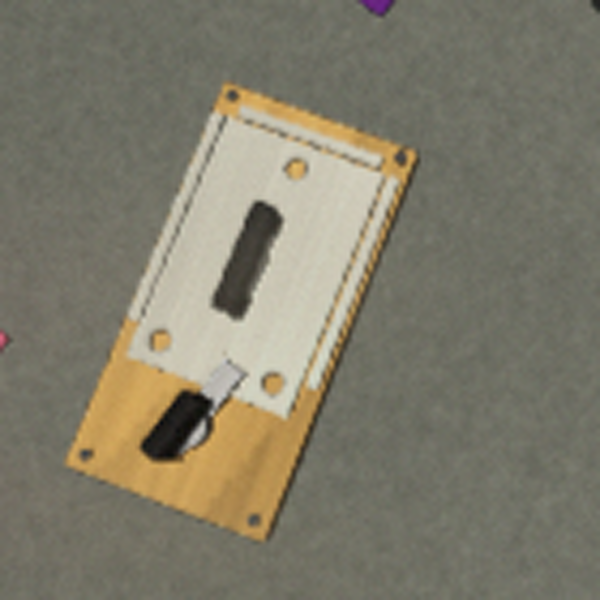

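The three plate-like things are at side (190,177), (125,143) and (265,142); in the top view they are at (188,211), (97,229) and (206,120). The pair at top (97,229) is pink and the one at (206,120) is purple. The bare aluminium plate in the rack at top (188,211) is the one meant, and the crop shows the clamp keeper over its two-hole end. Next I'll measure more precisely.

Run:
```python
import cv2
def crop(n,x,y,w,h,o,k):
    i=cv2.imread(f"pics/{n}0.png")[y:y+h,x:x+w];cv2.imwrite(o,cv2.resize(i,(w*k,h*k),interpolation=cv2.INTER_CUBIC))
crop("top",355,165,80,85,"pics/th.png",7)
crop("side",295,250,100,90,"pics/sh.png",6)
crop("side",125,145,115,75,"pics/sr.png",6)
```

```text
(no output)
```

View pics/th.png

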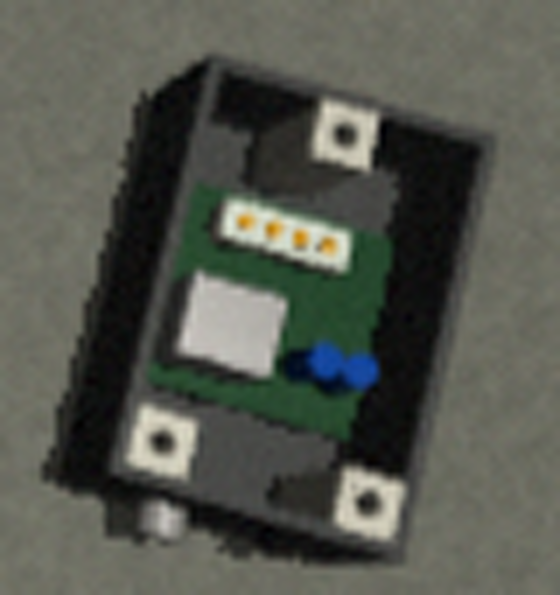

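View pics/sh.png

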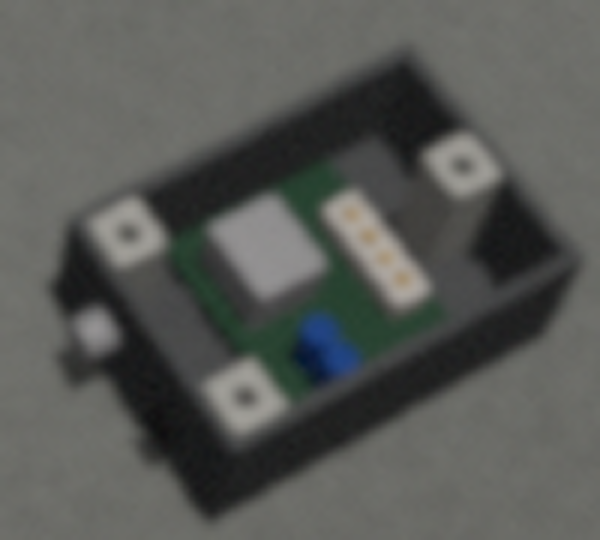

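View pics/sr.png

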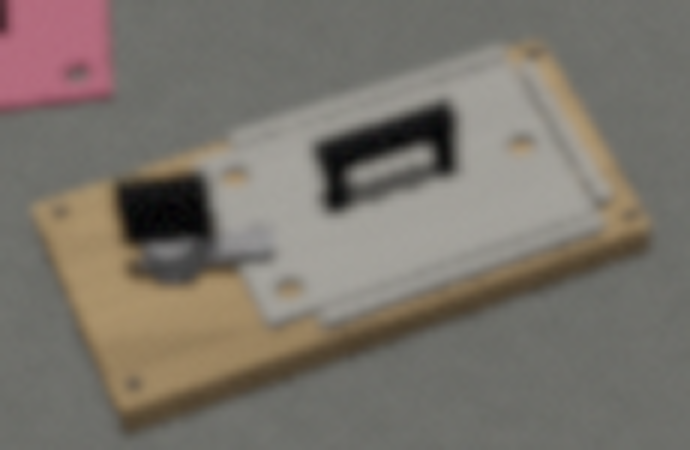

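```bash
cat > h.py <<'E'
import numpy as np,cv2
from scipy.optimize import least_squares
C={n:np.load(f"cam_{n}.npz") for n in("side","top")}
def proj(n,P): return cv2.projectPoints(np.atleast_2d(np.float64(P)),C[n]["r"],C[n]["t"],C[n]["K"],None)[0][:,0]
def ray(n,uv,z):
    R=cv2.Rodrigues(C[n]["r"])[0];K=C[n]["K"];c=-R.T@C[n]["t"].ravel()
    d=R.T@np.linalg.solve(K,[uv[0],uv[1],1]);return c+d*(z-c[2])/d[2]
def unc(p,k,ox,oy): p=np.array(p,float);return (p+.5)/k-.5+[ox,oy]
def loc(v,L):
    L=np.array(L,float);c,s=np.cos(v[2]),np.sin(v[2])
    return np.c_[v[0]+c*L[:,0]-s*L[:,1],v[1]+s*L[:,0]+c*L[:,1],L[:,2]]
def fit(obs,x0):
    "obs: list of (cam,L,uv)"
    f=lambda v:np.concatenate([(proj(n,loc(v,L))-uv).ravel() for n,L,uv in obs])
    r=least_squares(f,x0);return r.x,np.sqrt(np.mean(r.fun**2))
E
cat > m.py <<'E'
from h import *
T=[[-.06,.035],[-.06,-.035],[.06,0]]
z=lambda L,h:[[*p,h] for p in L]
kt=600/140
ht=unc([[162,440],[369,502],[345,134]],7,355,165); hs=unc([[128,233],[246,397],[462,165]],6,295,250)
pt=unc([[160,341],[273,383],[296,169]],kt,130,150); ps=unc([[235,173],[290,287],[521,142]],6,125,145)
RC=[[-.145,.062],[-.145,-.062],[.095,.062],[.095,-.062]]
rt=unc([[67,465],[268,540],[222,85],[416,153]],kt,130,150); rs=unc([[35,207],[125,412],[542,40],[650,230]],6,125,145)
def rep(nm,L,h,t,s):
    x0=[*ray("top",t.mean(0),h)[:2],1.2]
    out=[]
    for o in([("top",z(L,h),t)],[("side",z(L,h),s)],[("top",z(L,h),t),("side",z(L,h),s)]):
        v,e=fit(o,x0);print(nm,np.round(v[:2],4),np.round(np.degrees(v[2]),2),"rms",round(e,2));out.append(v)
    return out
if __name__=="__main__":
    H=rep("housing",T,.06,ht,hs);P=rep("plate",T,.0235,pt,ps);R=rep("rack",RC,.02,rt,rs)
    r=R[2]
    ax=loc(r,[[-.099,0,.0]])[0]; print("axis",ax)
    for n,uv in(("top",unc([232,372],kt,130,150)),("side",unc([272,245],6,125,145))):
        q=ray(n,uv,.032)[:2]-ax[:2];print(n,"tip",np.linalg.norm(q),"clamp deg",np.degrees(r[2]-np.arctan2(q[1],q[0])))
    for n in("top","side"): print(n,"axis at z74",(proj(n,[ax+[0,0,.074]])))
    for n,u in (("top",[287,126]),("top",[290.3,279]),("top",[287,228.6])):print(np.round(ray(n,u,.02),3))
E
python3 m.py
```

```text
housing [ 0.5833 -0.2497] -16.58 rms 0.07
housing [ 0.5824 -0.249 ] -16.41 rms 0.04
housing [ 0.5828 -0.2493] -16.49 rms 0.19
plate [0.5755 0.2515] -20.13 rms 0.1
plate [0.5769 0.2538] -20.22 rms 0.11
plate [0.576  0.2523] -20.16 rms 0.33
rack [0.5752 0.25  ] -19.36 rms 0.63
rack [0.575  0.2491] -20.16 rms 0.47
rack [0.5752 0.2496] -19.67 rms 0.6
axis [0.48194815 0.28292564 0.        ]
top tip 0.03803390259182566 clamp deg 15.227671684935325
side tip 0.040220485207259626 clamp deg 17.97086655353456
top axis at z74 [[169.74288916 249.16752082]]
side axis at z74 [[151.54347641 176.00232196]]
[0.8   0.008 0.02 ]
[0.414 0.003 0.02 ]
[0.535 0.01  0.02 ]
```

```bash
cat > go.py <<'E'
from rig import *
import numpy as np,sys
from scipy.spatial.transform import Rotation as Ro
def go(p,yaw):
    s=read_state();R=s["tcp_rot"];y=np.radians(yaw)
    z=np.array([np.cos(y),np.sin(y),0]);x=np.array([0,0,-1.]);D=np.c_[x,np.cross(z,x),z]
    print("t",round(s["time_s"],2),"pos",np.round(s["position"],4),"yaw",round(np.degrees(np.arctan2(R[1,2],R[0,2])),2),"tilt",np.round(np.degrees(R[:2,0]),2),"F",np.round(s["force"],1),"op",round(s["opening"],3))
    print("shift mm",np.round(R.T@(np.array(p)-s["position"])*1000,1),"turn",np.round(Ro.from_matrix(R.T@D).as_rotvec(degrees=True),2))
if __name__=="__main__": a=list(map(float,sys.argv[1:]));go(a[:3],a[3])
E
python3 go.py 0.482 0.2832 0.13 53.6
```

```text
t 1.2 pos [0.2106 0.5884 0.2225] yaw 70.3 tilt [-0. -0.] F [-0.2  0.5  0.6] op 1.004
shift mm [  92.5 -358.4 -195.9] turn [16.7 -0.  -0. ]
```

Call:
play_rows(rows=[[[0.01, -0.036, -0.02, 2, 0, 0, 0.06], [0.02, -0.072, -0.039, 3.5, 0, 0, 0.06], [0.03, -0.108, -0.059, 5, 0, 0, 0.06], [0.04, -0.144, -0.078, 7, 0, 0, 0.06], [0.05, -0.18, -0.098, 8.5, 0, 0, 0.06], [0.06, -0.215, -0.118, 10, 0, 0, 0.06], [0.07, -0.25, -0.137, 12, 0, 0, 0.06], [0.08, -0.287, -0.157, 13.5, 0, 0, 0.06], [0.09, -0.323, -0.176, 15, 0, 0, 0.06], [0.0925, -0.3584, -0.1959, 16.7, 0, 0, 0.06], [0.0925, -0.3584, -0.1959, 16.7, 0, 0, 0.06], [0.0925, -0.3584, -0.1959, 16.7, 0, 0, 0.06]]])

```text
time_s: 2.4
position: [0.4826, 0.2824, 0.1299]
tcp_rot: [[-0.0, -0.803, 0.595], [0.0, 0.595, 0.803], [-1.0, 0.0, -0.0]]
force: [-0.6, -0.2, -0.8]
opening: 0.688
```

```bash
python3 go.py 0.482 0.2832 0.038 53.6
python3 - <<'E'
from rig import *
import cv2
o=[]
for n,x,y,w,h in(("side",90,100,150,125),("top",110,150,150,125)):
    i=capture(n)["pixels"][y:y+h,x:x+w,::-1];o.append(cv2.resize(i,(390,325),interpolation=cv2.INTER_CUBIC))
cv2.imwrite("pics/s1.png",cv2.hconcat(o))
E
```

```text
t 2.4 pos [0.4826 0.2824 0.1299] yaw 53.46 tilt [-0.02  0.01] F [-0.6 -0.2 -0.8] op 0.688
shift mm [91.9  0.9  0.3] turn [-0.14 -0.   -0.03]
```

View pics/s1.png

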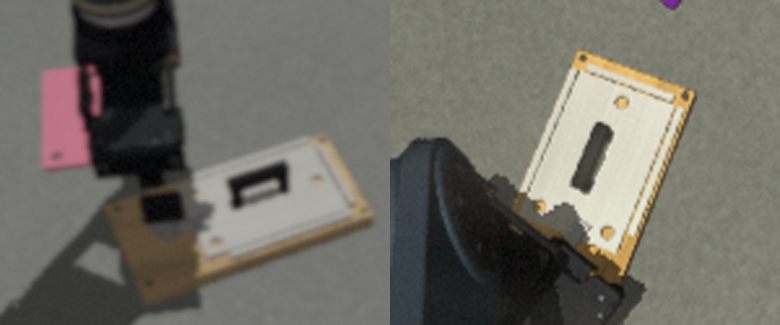

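The gripper hangs over the knob (side crop about (163,205)) with the jaws across it. I'll descend and close.

Call:
play_rows(rows=[[[0.015, 0.001, 0, 0, 0, 0, 0.06], [0.035, 0.001, 0, 0, 0, 0, 0.06], [0.055, 0.001, 0, 0, 0, 0, 0.06], [0.075, 0.001, 0, 0, 0, 0, 0.06], [0.092, 0.001, 0, 0, 0, 0, 0.06], [0.092, 0.001, 0, 0, 0, 0, 0.06], [0.092, 0.001, 0, 0, 0, 0, 0.03], [0.092, 0.001, 0, 0, 0, 0, 0.0], [0.092, 0.001, 0, 0, 0, 0, 0.0], [0.092, 0.001, 0, 0, 0, 0, 0.0], [0.092, 0.001, 0, 0, 0, 0, 0.0], [0.092, 0.001, 0, 0, 0, 0, 0.0]]])

```text
time_s: 3.7
position: [0.4825, 0.285, 0.0386]
tcp_rot: [[0.003, -0.804, 0.594], [0.003, 0.594, 0.804], [-1.0, -0.001, 0.004]]
force: [1.5, 4.0, 0.4]
opening: 0.255
```

```bash
python3 go.py 0.482 0.2832 0.038 53.6
```

```text
t 3.7 pos [0.4825 0.285  0.0386] yaw 53.53 tilt [0.18 0.15] F [1.5 4.  0.4] op 0.255
shift mm [ 0.6 -0.6 -1.7] turn [-0.07  0.23  0.05]
```

Call:
play_rows(rows=[[[0, 0, 0.001, 0, 0, 0, 0.0], [0, 0, 0.001, 0, 0, 0, 0.0], [0, 0, 0.001, 0, 0, 0, 0.0], [0, 0, 0.001, 0, 0, 0, 0.0]]])

```text
time_s: 4.1
position: [0.4825, 0.285, 0.0385]
tcp_rot: [[0.002, -0.805, 0.593], [0.001, 0.593, 0.805], [-1.0, -0.001, 0.002]]
force: [1.2, 3.5, 5.1]
opening: 0.25
```

```bash
python3 go.py 0.482 0.2832 0.038 53.6
python3 - <<'E'
from rig import *
import cv2
o=[]
for n,x,y,w,h in(("side",90,100,150,125),("top",110,150,150,125)):
    i=capture(n)["pixels"][y:y+h,x:x+w,::-1];o.append(cv2.resize(i,(390,325),interpolation=cv2.INTER_CUBIC))
cv2.imwrite("pics/s2.png",cv2.hconcat(o))
E
```

```text
t 4.1 pos [0.4825 0.285  0.0385] yaw 53.6 tilt [0.09 0.05] F [1.2 3.5 5.1] op 0.25
shift mm [ 0.5 -0.6 -1.7] turn [-0.    0.09  0.05]
```

View pics/s2.png

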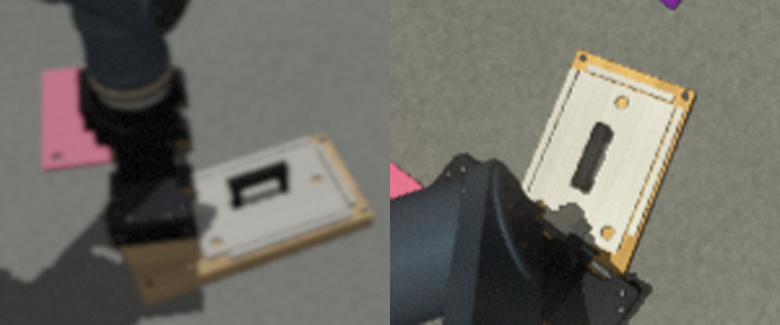

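The opening is 21.7 mm where the grip is 14 mm. The tips at 38 mm have probably closed on the round hub under the grip. I'll reopen, rise about 7 mm and grip again.

Call:
play_rows(rows=[[[0, 0, 0, 0, 0, 0, 0.04], [0, 0, 0, 0, 0, 0, 0.04], [0, 0, 0, 0, 0, 0, 0.04], [-0.004, 0, 0, 0, 0, 0, 0.04], [-0.008, 0, 0, 0, 0, 0, 0.04], [-0.008, 0, 0, 0, 0, 0, 0.0], [-0.008, 0, 0, 0, 0, 0, 0.0], [-0.008, 0, 0, 0, 0, 0, 0.0], [-0.008, 0, 0, 0, 0, 0, 0.0], [-0.008, 0, 0, 0, 0, 0, 0.0], [-0.008, 0, 0, 0, 0, 0, 0.0], [-0.008, 0, 0, 0, 0, 0, 0.0]]])

```text
time_s: 5.4
position: [0.4822, 0.2852, 0.046]
tcp_rot: [[0.001, -0.805, 0.594], [0.001, 0.594, 0.805], [-1.0, -0.0, 0.001]]
force: [0.6, 3.5, -2.0]
opening: 0.155
```

```bash
python3 go.py 0.482 0.2832 0.046 53.6
```

```text
t 5.4 pos [0.4822 0.2852 0.046 ] yaw 53.58 tilt [0.06 0.06] F [ 0.6  3.5 -2. ] op 0.155
shift mm [ 0.  -1.  -1.7] turn [-0.02  0.08  0.01]
```

Call:
play_rows(rows=[[[0, 0, 0.0015, 3, 0, 0, 0.0], [0, 0, 0.0015, 8, 0, 0, 0.0], [0, 0, 0.0015, 13, 0, 0, 0.0], [0, 0, 0.0015, 18, 0, 0, 0.0], [0, 0, 0.0015, 23, 0, 0, 0.0], [0, 0, 0.0015, 28, 0, 0, 0.0], [0, 0, 0.0015, 33, 0, 0, 0.0], [0, 0, 0.0015, 38, 0, 0, 0.0], [0, 0, 0.0015, 40, 0, 0, 0.0], [0, 0, 0.0015, 40, 0, 0, 0.0]]])

```text
time_s: 6.4
position: [0.4829, 0.2857, 0.0461]
tcp_rot: [[0.0, -0.235, 0.972], [-0.0, 0.972, 0.235], [-1.0, -0.0, 0.0]]
force: [0.6, 1.2, -0.2]
opening: 0.16
```

```bash
python3 go.py 0.482 0.2852 0.046 -17
```

```text
t 6.4 pos [0.4829 0.2857 0.0461] yaw 13.62 tilt [ 0.02 -0.01] F [ 0.6  1.2 -0.2] op 0.16
shift mm [ 0.1 -0.2 -1. ] turn [3.062e+01 3.000e-02 1.000e-02]
```

Low forces. I'll carry on with another 30°.

Call:
play_rows(rows=[[[0, 0, 0, 5, 0, 0, 0.0], [0, 0, 0, 10, 0, 0, 0.0], [0, 0, 0, 15, 0, 0, 0.0], [0, 0, 0, 20, 0, 0, 0.0], [0, 0, 0, 25, 0, 0, 0.0], [0, 0, 0, 29, 0, 0, 0.0], [0, 0, 0, 30, 0, 0, 0.0], [0, 0, 0, 30, 0, 0, 0.0], [0, 0, 0, 30, 0, 0, 0.0]]])

```text
time_s: 7.3
position: [0.4835, 0.2857, 0.046]
tcp_rot: [[0.001, 0.281, 0.96], [0.0, 0.96, -0.281], [-1.0, 0.0, 0.001]]
force: [3.8, 0.6, -3.6]
opening: 0.163
```

```bash
python3 go.py 0.482 0.2852 0.046 -17; python3 -c "
from rig import *;print(read_state()['moment'])"
```

```text
t 7.3 pos [0.4835 0.2857 0.046 ] yaw -16.33 tilt [0.08 0.  ] F [ 3.8  0.6 -3.6] op 0.163
shift mm [ 0.  -0.9 -1.3] turn [ 0.67  0.08 -0.02]
[-0.09317432 -0.47492779 -0.00813357]
```

Call:
play_rows(rows=[[[0, 0, 0, 0, 0, 0, 0.045], [0, 0, 0, 0, 0, 0, 0.045], [0, 0, 0, 0, 0, 0, 0.045], [0, 0, 0, 0, 0, 0, 0.045], [-0.02, 0, 0, 0, 0, 0, 0.045], [-0.05, 0, 0, 0, 0, 0, 0.05], [-0.09, 0, 0, -8, 0, 0, 0.05], [-0.11, 0, 0, -16, 0, 0, 0.05], [-0.11, 0, 0, -24, 0, 0, 0.05], [-0.11, 0, 0, -32, 0, 0, 0.05], [-0.11, 0, 0, -40, 0, 0, 0.05], [-0.11, 0, 0, -48, 0, 0, 0.05]]])

```text
time_s: 8.5
position: [0.4821, 0.2857, 0.1562]
tcp_rot: [[-0.001, -0.529, 0.849], [-0.0, 0.849, 0.529], [-1.0, 0.0, -0.001]]
force: [0.3, 1.4, -0.3]
opening: 0.568
```

```bash
python3 go.py 0.576 0.253 0.14 69.8
```

```text
t 8.5 pos [0.4821 0.2857 0.1562] yaw 31.94 tilt [-0.04 -0.01] F [ 0.3  1.4 -0.3] op 0.568
shift mm [ 16.1 -77.4  62.4] turn [-3.786e+01 -4.000e-02 -3.000e-02]
```

Call:
play_rows(rows=[[[0, -0.01, 0.01, -6, 0, 0, 0.05], [0, -0.03, 0.022, -14, 0, 0, 0.05], [0, -0.05, 0.04, -22, 0, 0, 0.05], [0, -0.07, 0.058, -30, 0, 0, 0.05], [0, -0.077, 0.063, -37.9, 0, 0, 0.05], [0, -0.077, 0.063, -37.9, 0, 0, 0.05], [0, -0.077, 0.063, -37.9, 0, 0, 0.05]]])

```text
time_s: 9.2
position: [0.5756, 0.2531, 0.1556]
tcp_rot: [[-0.002, -0.936, 0.353], [-0.0, 0.353, 0.936], [-1.0, 0.002, -0.001]]
force: [-0.8, 0.1, -0.9]
opening: 0.571
```

```bash
python3 go.py 0.5765 0.2535 0.042 69.8
python3 - <<'E'
from rig import *
import cv2
o=[]
for n,x,y,w,h in(("side",90,100,150,125),("top",110,150,150,125)):
    i=capture(n)["pixels"][y:y+h,x:x+w,::-1];o.append(cv2.resize(i,(390,325),interpolation=cv2.INTER_CUBIC))
cv2.imwrite("pics/s3.png",cv2.hconcat(o))
E
```

```text
t 9.2 pos [0.5756 0.2531 0.1556] yaw 69.32 tilt [-0.12 -0.01] F [-0.8  0.1 -0.9] op 0.571
shift mm [113.6  -0.9   0.7] turn [-0.48 -0.05 -0.11]
```

View pics/s3.png

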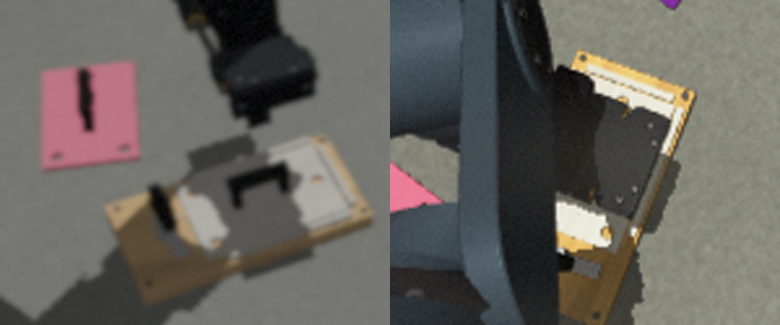

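The keeper bar now points sideways off the plate (top crop about (590,268)), so the plate is free. I'll grasp the handle.

Call:
play_rows(rows=[[[0.03, -0.001, 0.001, -0.5, 0, 0, 0.05], [0.06, -0.001, 0.001, -0.5, 0, 0, 0.05], [0.09, -0.001, 0.001, -0.5, 0, 0, 0.05], [0.11, -0.001, 0.001, -0.5, 0, 0, 0.05], [0.1175, -0.001, 0.001, -0.5, 0, 0, 0.05], [0.1175, -0.001, 0.001, -0.5, 0, 0, 0.05], [0.1175, -0.001, 0.001, -0.5, 0, 0, 0.03], [0.1175, -0.001, 0.001, -0.5, 0, 0, 0.0], [0.1175, -0.001, 0.001, -0.5, 0, 0, 0.0], [0.1175, -0.001, 0.001, -0.5, 0, 0, 0.0], [0.1175, -0.001, 0.001, -0.5, 0, 0, 0.0], [0.1175, -0.001, 0.001, -0.5, 0, 0, 0.0]]])

```text
time_s: 10.5
position: [0.5776, 0.2522, 0.039]
tcp_rot: [[-0.001, -0.94, 0.341], [-0.003, 0.341, 0.94], [-1.0, 0.0, -0.003]]
force: [-0.8, -5.4, 4.7]
opening: 0.159
```

Call:
play_rows(rows=[[[0, 0, 0, 0, 0, 0, 0.0], [0, 0, 0, 0, 0, 0, 0.0], [0, 0, 0, 0, 0, 0, 0.0]]])

```text
time_s: 10.8
position: [0.5776, 0.2522, 0.039]
tcp_rot: [[-0.001, -0.94, 0.341], [-0.003, 0.341, 0.94], [-1.0, 0.0, -0.003]]
force: [-1.2, -5.1, 3.4]
opening: 0.159
```

```bash
python3 go.py 0.5765 0.2535 0.038 69.8
```

```text
t 10.8 pos [0.5776 0.2522 0.039 ] yaw 70.04 tilt [-0.07 -0.14] F [-1.2 -5.1  3.4] op 0.159
shift mm [1.  1.5 0.8] turn [ 0.24 -0.16 -0.02]
```

Call:
play_rows(rows=[[[-0.003, 0, -0.001, 0, 0, 0, 0.0], [-0.006, 0, -0.001, 0, 0, 0, 0.0], [-0.01, 0, -0.001, 0, 0, 0, 0.0], [-0.016, 0, -0.001, 0, 0, 0, 0.0], [-0.025, 0, -0.001, 0, 0, 0, 0.0], [-0.04, 0, -0.001, 0, 0, 0, 0.0], [-0.06, 0, -0.001, 0, 0, 0, 0.0], [-0.08, 0, -0.001, 0, 0, 0, 0.0], [-0.1, 0, -0.001, 0, 0, 0, 0.0], [-0.11, 0, -0.001, 0, 0, 0, 0.0], [-0.11, 0, -0.001, 0, 0, 0, 0.0]]])

```text
time_s: 11.9
position: [0.5791, 0.2533, 0.1512]
tcp_rot: [[0.005, -0.94, 0.342], [0.001, 0.342, 0.94], [-1.0, -0.004, 0.003]]
force: [0.9, -0.3, -2.2]
opening: 0.155
```

```bash
python3 go.py 0.5826 -0.2493 0.15 73.5
python3 - <<'E'
from rig import *
import cv2
print(read_state()["moment"])
o=[]
for n,x,y,w,h in(("side",90,100,150,125),("top",110,150,150,125)):
    i=capture(n)["pixels"][y:y+h,x:x+w,::-1];o.append(cv2.resize(i,(390,325),interpolation=cv2.INTER_CUBIC))
cv2.imwrite("pics/s4.png",cv2.hconcat(o))
E
```

```text
t 11.9 pos [0.5791 0.2533 0.1512] yaw 70.01 tilt [0.28 0.07] F [ 0.9 -0.3 -2.2] op 0.155
shift mm [   0.6 -175.2 -471.1] turn [-3.49  0.16  0.24]
[ 0.02497122 -0.01657584  0.00024799]
```

View pics/s4.png

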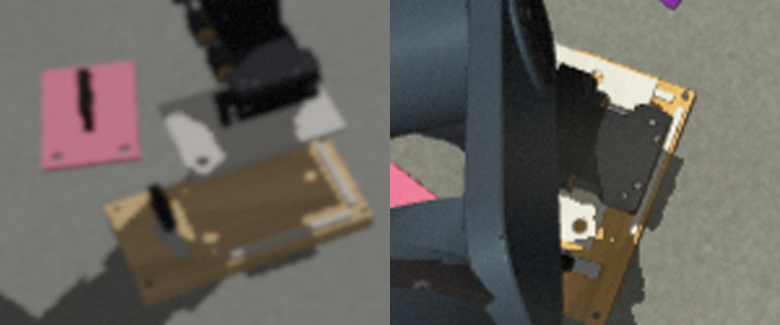

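Call:
play_rows(rows=[[[0, -0.003, -0.009, 0, 0, 0, 0.0], [0, -0.009, -0.025, 0, 0, 0, 0.0], [0, -0.018, -0.048, 0, 0, 0, 0.0], [0, -0.029, -0.077, -1, 0, 0, 0.0], [0, -0.04, -0.108, -1, 0, 0, 0.0], [0, -0.052, -0.14, -2, 0, 0, 0.0], [0, -0.064, -0.172, -2, 0, 0, 0.0], [0, -0.076, -0.204, -3, 0, 0, 0.0], [0, -0.088, -0.236, -3.5, 0, 0, 0.0], [0, -0.1, -0.268, -3.5, 0, 0, 0.0], [0, -0.111, -0.299, -3.5, 0, 0, 0.0], [0, -0.122, -0.328, -3.5, 0, 0, 0.0]]])

```text
time_s: 13.2
position: [0.5787, -0.0999, 0.1478]
tcp_rot: [[-0.002, -0.958, 0.285], [0.0, 0.285, 0.958], [-1.0, 0.002, -0.0]]
force: [0.1, 0.7, -2.1]
opening: 0.158
```

```bash
python3 go.py 0.5826 -0.2493 0.15 73.5
```

```text
t 13.2 pos [ 0.5787 -0.0999  0.1478] yaw 73.42 tilt [-0.11  0.01] F [ 0.1  0.7 -2.1] op 0.158
shift mm [  -2.2  -46.3 -142. ] turn [-0.08 -0.03 -0.11]
```

Call:
play_rows(rows=[[[-0.001, -0.01, -0.03, 0, 0, 0, 0.0], [-0.002, -0.02, -0.06, 0, 0, 0, 0.0], [-0.002, -0.029, -0.088, 0, 0, 0, 0.0], [-0.002, -0.037, -0.112, 0, 0, 0, 0.0], [-0.002, -0.043, -0.131, 0, 0, 0, 0.0], [-0.002, -0.046, -0.142, 0, 0, 0, 0.0], [-0.002, -0.046, -0.142, 0, 0, 0, 0.0], [-0.002, -0.046, -0.142, 0, 0, 0, 0.0], [-0.002, -0.046, -0.142, 0, 0, 0, 0.0]]])

```text
time_s: 14.1
position: [0.5836, -0.2448, 0.1504]
tcp_rot: [[-0.001, -0.959, 0.283], [0.001, 0.283, 0.959], [-1.0, 0.001, 0.001]]
force: [0.1, -0.1, -2.8]
opening: 0.158
```

```bash
python3 go.py 0.5826 -0.2493 0.15 73.5
python3 - <<'E'
from rig import *
import cv2
o=[]
for n,x,y,w,h in(("side",285,200,130,160),("top",330,130,130,160)):
    i=capture(n)["pixels"];cv2.imwrite(f"pics/{n}5.png",i[:,:,::-1]);i=i[y:y+h,x:x+w,::-1];o.append(cv2.resize(i,(390,480),interpolation=cv2.INTER_CUBIC))
cv2.imwrite("pics/s5.png",cv2.hconcat(o))
E
```

```text
t 14.1 pos [ 0.5836 -0.2448  0.1504] yaw 73.57 tilt [-0.05  0.06] F [ 0.1 -0.1 -2.8] op 0.158
shift mm [ 0.4 -0.3 -4.6] turn [ 0.07  0.04 -0.07]
```

View pics/s5.png

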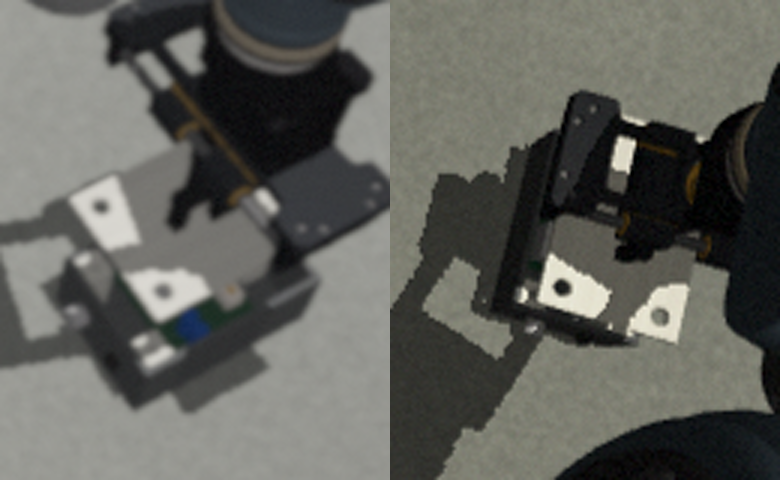

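Both two-hole-end holes are visible, in the side crop at (101,206) and (163,291) and in the top crop at (563,288) and (660,317). I'll go lower, still clear of the rim, and measure there.

Call:
play_rows(rows=[[[0.005, 0, -0.002, 0, 0, 0, 0.0], [0.015, 0, -0.004, 0, 0, 0, 0.0], [0.025, 0, -0.005, 0, 0, 0, 0.0], [0.035, 0, -0.005, 0, 0, 0, 0.0], [0.043, 0, -0.005, 0, 0, 0, 0.0], [0.046, 0, -0.005, 0, 0, 0, 0.0], [0.046, 0, -0.005, 0, 0, 0, 0.0], [0.046, 0, -0.005, 0, 0, 0, 0.0]]])

```text
time_s: 15.0
position: [0.5827, -0.2513, 0.1047]
tcp_rot: [[0.0, -0.959, 0.284], [-0.0, 0.284, 0.959], [-1.0, -0.0, -0.0]]
force: [-0.1, -0.1, -2.7]
opening: 0.157
```

```bash
python3 go.py 0.5826 -0.2493 0.104 73.5
python3 - <<'E'
from rig import *
import cv2
for n,x,y,w,h,k in(("side",290,240,110,90,7),("top",370,170,85,80,7)):
    i=capture(n)["pixels"];cv2.imwrite(f"pics/{n}6.png",i[:,:,::-1]);i=i[y:y+h,x:x+w,::-1];cv2.imwrite(f"pics/{n}6c.png",cv2.resize(i,None,fx=k,fy=k,interpolation=cv2.INTER_CUBIC))
E
```

```text
t 15.0 pos [ 0.5827 -0.2513  0.1047] yaw 73.5 tilt [ 0.02 -0.02] F [-0.1 -0.1 -2.7] op 0.157
shift mm [0.7 0.7 1.8] turn [-0.   -0.01  0.03]
```

View pics/side6c.png

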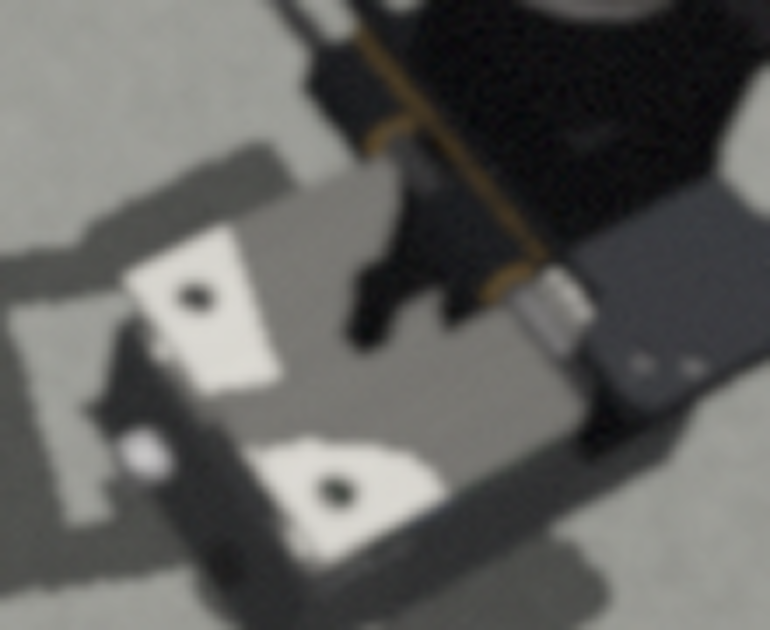

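View pics/top6c.png

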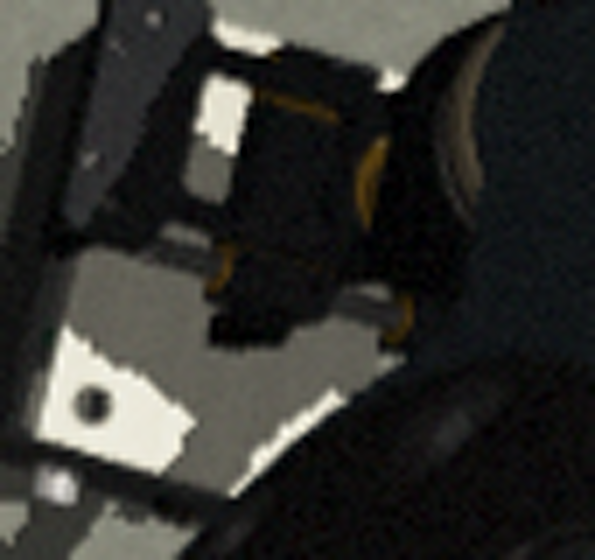

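```bash
cat > m2.py <<'E'
from h import *
def blob(f,x,y,r=4):
    g=cv2.imread(f,0).astype(float);x0,y0=int(round(x)),int(round(y))
    yy,xx=np.mgrid[y0-r:y0+r+1,x0-r:x0+r+1];p=g[y0-r:y0+r+1,x0-r:x0+r+1]
    w=np.clip(np.percentile(p,75)*.85-p,0,None);w[np.hypot(xx-x,yy-y)>3.6]=0
    return np.array([(w*xx).sum(),(w*yy).sum()])/w.sum()
def ev(obs,zu,yaw,Hs={"top":([.5833,-.2497],-16.58),"side":([.5824,-.2490],-16.41)}):
    for n in("top","side"):
        L,uv=zip(*[(l,u) for m,l,u in obs if m==n])
        L=np.array([[a,b,c+zu] for a,b,c in L])
        f=lambda v:(proj(n,loc([v[0],v[1],np.radians(yaw)],L))-np.array(uv)).ravel()
        r=least_squares(f,[.58,-.25]);c,s=np.cos(np.radians(-16.5)),np.sin(np.radians(-16.5))
        d=np.array(Hs[n][0])-r.x
        print(n,np.round(r.x,4),"res px",np.round(r.fun,2),"need move, housing x/y mm",np.round([1e3*(c*d[0]+s*d[1]),1e3*(-s*d[0]+c*d[1])],2))
        if len(L)>1:
            f=lambda v:(proj(n,loc(v,L))-np.array(uv)).ravel()
            r=least_squares(f,[.58,-.25,-.3]);print("   free yaw",np.round(np.degrees(r.x[2]),2),"house",Hs[n][1])
E
cat > a6.py <<'E'
from m2 import *
sc=lambda p:unc(p,7,290,240); tc=lambda p:unc(p,7,370,170)
a,b=sc([197,297]),sc([338,492]);ta=tc([94,405])
print(a,blob("pics/side6.png",*a),b,blob("pics/side6.png",*b),ta,blob("pics/top6.png",*ta))
o=[("side",(-.06,.035,.0035),a),("side",(-.06,-.035,.0035),b),("top",(-.06,.035,.0035),ta)]
for zu in(.0857,.083,.088): print(zu);ev(o,zu,-16.5)
print("corners");ev([("side",(-.075,.05,.005),sc([125,275])),("side",(-.075,-.05,.003),sc([318,565])),("top",(-.075,.05,.005),tc([35,440])),("top",(-.075,-.05,.003),tc([230,497]))],.0857,-16.5)
E
python3 a6.py
```

```text
[317.71428571 282.        ] [317.57926655 282.03533569] [337.85714286 309.85714286] [337.74291329 309.88126097] [383.         227.42857143] [382.87333698 227.41962821]
0.0857
top [ 0.5814 -0.2518] res px [-0.  0.] need move, housing x/y mm [1.21 2.54]
side [ 0.5817 -0.2497] res px [ 0.01  0.07 -0.01 -0.07] need move, housing x/y mm [0.49 0.92]
   free yaw -16.58 house -16.41
0.083
top [ 0.5816 -0.2527] res px [ 0. -0.] need move, housing x/y mm [0.74 3.38]
side [ 0.583  -0.2492] res px [ 0.04  0.12 -0.04 -0.11] need move, housing x/y mm [-0.65 -0.03]
   free yaw -16.55 house -16.41
0.088
top [ 0.5812 -0.251 ] res px [-0.  0.] need move, housing x/y mm [1.6  1.83]
side [ 0.5805 -0.2503] res px [-0.02  0.03  0.02 -0.03] need move, housing x/y mm [1.46 1.74]
   free yaw -16.6 house -16.41
corners
top [ 0.5858 -0.2333] res px [-7.82 -2.58  7.76  2.38] need move, housing x/y mm [  2.31 -16.47]
   free yaw -13.92 house -16.58
side [ 0.5804 -0.2491] res px [-0.43  0.48  0.4  -0.45] need move, housing x/y mm [1.9  0.68]
   free yaw -17.92 house -16.41
```

Call:
play_rows(rows=[[[0.004, -0.001, 0.001, 0, 0, 0, 0.0], [0.008, -0.001, 0.0017, 0, 0, 0, 0.0], [0.012, -0.001, 0.0017, 0, 0, 0, 0.0], [0.0155, -0.001, 0.0017, 0, 0, 0, 0.0], [0.0155, -0.001, 0.0017, 0, 0, 0, 0.0], [0.0155, -0.001, 0.0017, 0, 0, 0, 0.0], [0.0155, -0.001, 0.0017, 0, 0, 0, 0.0]]])

```text
time_s: 15.8
position: [0.584, -0.2499, 0.0892]
tcp_rot: [[0.0, -0.959, 0.284], [-0.0, 0.284, 0.959], [-1.0, -0.0, -0.0]]
force: [0.0, -0.7, -1.9]
opening: 0.158
```

```bash
python3 go.py 0.5828 -0.2493 0.089 73.5
python3 - <<'E'
from rig import *
import cv2
for n,x,y,w,h,k in(("side",295,250,90,75,8),("top",365,185,70,70,8)):
    i=capture(n)["pixels"];cv2.imwrite(f"pics/{n}7.png",i[:,:,::-1]);i=i[y:y+h,x:x+w,::-1];cv2.imwrite(f"pics/{n}7c.png",cv2.resize(i,None,fx=k,fy=k,interpolation=cv2.INTER_CUBIC))
E
```

```text
t 15.8 pos [ 0.584  -0.2499  0.0892] yaw 73.5 tilt [ 0.02 -0.01] F [ 0.  -0.7 -1.9] op 0.158
shift mm [0.2 1.4 0.2] turn [-0.   -0.01  0.02]
```

View pics/side7c.png

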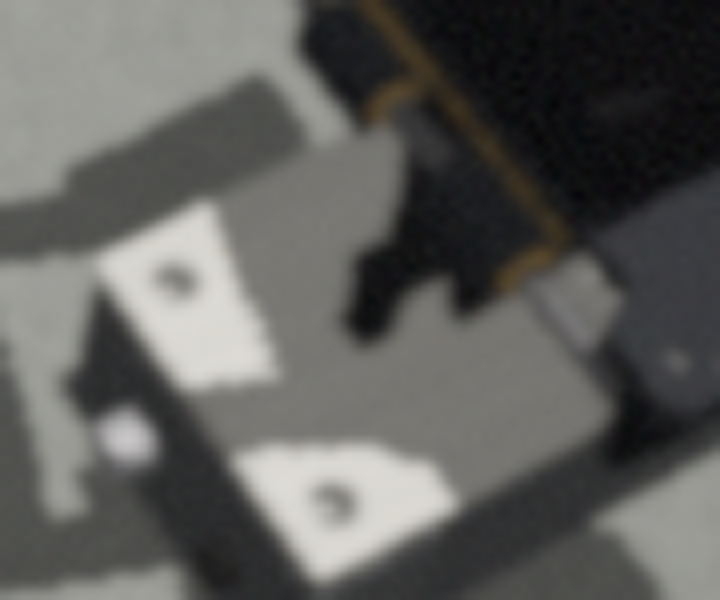

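View pics/top7c.png

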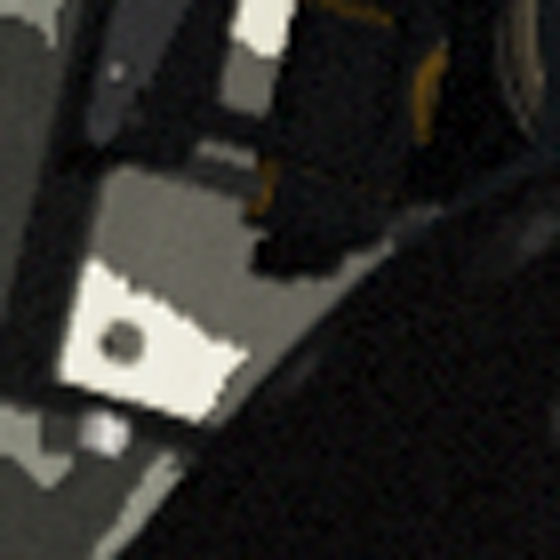

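```bash
cat > a7.py <<'E'
from m2 import *
sc=lambda p:unc(p,8,295,250); tc=lambda p:unc(p,8,365,185)
a,b=sc([177,280]),sc([333,503]);ta=tc([123,342])
A,B,TA=blob("pics/side7.png",*a),blob("pics/side7.png",*b),blob("pics/top7.png",*ta)
print(a,A,b,B,ta,TA)
o=[("side",(-.06,.035,.004),a),("side",(-.06,-.035,.004),b),("top",(-.06,.035,.004),ta)]
for zu in(.069,.0702,.072,.074): print(zu);ev(o,zu,-16.5)
# expected pixel of aligned holes / taps
H={"top":[.5833,-.2497,np.radians(-16.5)],"side":[.5824,-.249,np.radians(-16.5)]}
for n in H:print(n,"expect hole top",np.round(proj(n,loc(H[n],[[-.06,.035,.075],[-.06,-.035,.075]])),2),"bottom",np.round(proj(n,loc(H[n],[[-.06,.035,.07],[-.06,-.035,.07]])),2),"tap",np.round(proj(n,loc(H[n],[[-.06,.035,.06],[-.06,-.035,.06]])),2))
E
python3 a7.py
```

```text
[316.6875 284.5625] [316.69771167 284.47482838] [336.1875 312.4375] [336.73311066 312.15095356] [379.9375 227.3125] [379.72850029 227.346687  ]
0.069
top [ 0.5829 -0.2504] res px [ 0. -0.] need move, housing x/y mm [0.22 0.8 ]
side [ 0.5833 -0.2478] res px [-0.14  0.24  0.13 -0.22] need move, housing x/y mm [-0.58 -1.38]
   free yaw -17.31 house -16.41
0.0702
top [ 0.5828 -0.25  ] res px [0. 0.] need move, housing x/y mm [0.42 0.43]
side [ 0.5828 -0.2481] res px [-0.15  0.22  0.15 -0.2 ] need move, housing x/y mm [-0.08 -0.97]
   free yaw -17.32 house -16.41
0.072
top [ 0.5826 -0.2494] res px [0. 0.] need move, housing x/y mm [ 0.72 -0.11]
side [ 0.5819 -0.2485] res px [-0.17  0.19  0.17 -0.18] need move, housing x/y mm [ 0.67 -0.34]
   free yaw -17.34 house -16.41
0.074
top [ 0.5825 -0.2487] res px [0. 0.] need move, housing x/y mm [ 1.06 -0.71]
side [ 0.5809 -0.2489] res px [-0.2   0.15  0.19 -0.15] need move, housing x/y mm [1.5  0.36]
   free yaw -17.36 house -16.41
top expect hole top [[379.91 227.06]
 [409.95 235.99]] bottom [[379.19 227.22]
 [409.04 236.09]] tap [[377.76 227.53]
 [407.25 236.31]]
side expect hole top [[316.81 284.97]
 [336.65 312.47]] bottom [[316.52 286.14]
 [336.26 313.57]] tap [[315.93 288.44]
 [335.49 315.74]]
```

Call:
play_rows(rows=[[[0.001, -0.0004, 0, 0, 0, 0, 0.0], [0.001, -0.0004, 0, 0, 0, 0, 0.0], [0.001, -0.0004, 0, 0, 0, 0, 0.0], [0.001, -0.0004, 0, 0, 0, 0, 0.0], [0.001, -0.0004, 0, 0, 0, 0, 0.0], [0.001, -0.0004, 0, 0, 0, 0, 0.0]]])

```text
time_s: 16.5
position: [0.5843, -0.2498, 0.0881]
tcp_rot: [[0.0, -0.959, 0.284], [-0.0, 0.284, 0.959], [-1.0, -0.0, -0.0]]
force: [-0.8, -0.2, -1.6]
opening: 0.156
```

```bash
python3 go.py 0.5828 -0.2493 0.088 73.5
python3 - <<'E'
from rig import *
from h import *
i=capture("side")["pixels"];cv2.imwrite("pics/side8.png",i[:,:,::-1]);j=capture("top")["pixels"];cv2.imwrite("pics/top8.png",j[:,:,::-1])
k=8;im=cv2.resize(i[250:325,295:385,::-1],None,fx=k,fy=k,interpolation=cv2.INTER_CUBIC)
for zc,col in((.0755,(0,0,255)),):
  v=[.5824,-.249,np.radians(-16.5)]
  th=np.linspace(0,2*np.pi,40)
  def dr(L,c):
    p=((proj("side",loc(v,L))-[295,250]+.5)*k-.5).round().astype(np.int32);cv2.polylines(im,[p],True,c,1)
  dr([[x,y,.076] for x,y in((-.075,.05),(-.075,-.05),(.075,-.05),(.075,.05))],(0,0,255))
  for cx,cy in((-.06,.035),(-.06,-.035),(.06,0)): dr([[cx+.006*np.cos(t),cy+.006*np.sin(t),.076] for t in th],(0,0,255)); dr([[cx+.004*np.cos(t),cy+.004*np.sin(t),.06] for t in th],(0,255,0))
cv2.imwrite("pics/side8c.png",im)
E
```

```text
t 16.5 pos [ 0.5843 -0.2498  0.0881] yaw 73.5 tilt [ 0. -0.] F [-0.8 -0.2 -1.6] op 0.156
shift mm [0.1 1.6 0.1] turn [ 0. -0.  0.]
```

View pics/side8c.png

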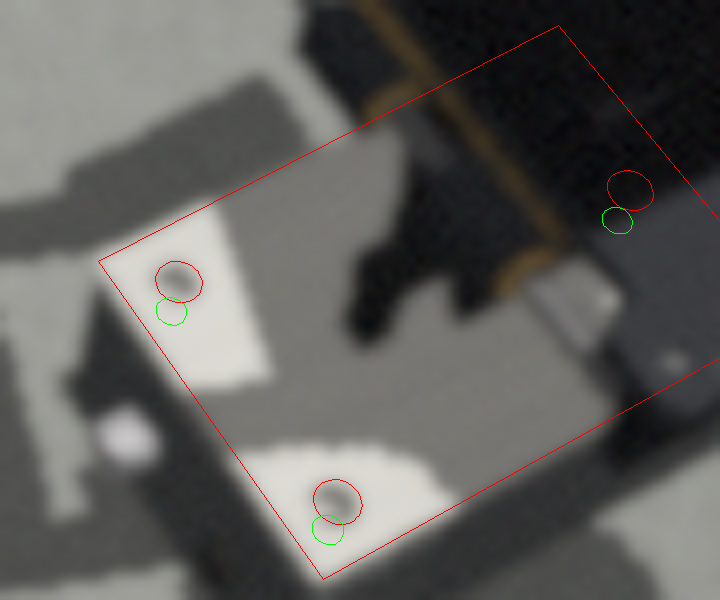

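The model of the plate centred and level over the housing (red) matches the plate's edges and both visible holes in the side view, at (179,282) and (338,501). I'll do the same check from the top camera.

Run:
```python
from h import *
i=cv2.imread("pics/top8.png");k=8;im=cv2.resize(i[180:255,360:435],None,fx=k,fy=k,interpolation=cv2.INTER_CUBIC)
v=[.5833,-.2497,np.radians(-16.5)];th=np.linspace(0,2*np.pi,40)
def dr(L,c):
    p=((proj("top",loc(v,L))-[360,180]+.5)*k-.5).round().astype(np.int32);cv2.polylines(im,[p],True,c,1)
dr([[x,y,.076] for x,y in((-.075,.05),(-.075,-.05),(.075,-.05),(.075,.05))],(0,0,255))
for cx,cy in((-.06,.035),(-.06,-.035)): dr([[cx+.006*np.cos(t),cy+.006*np.sin(t),.076] for t in th],(0,0,255))
cv2.imwrite("pics/top8c.png",im);cv2.imwrite("pics/top8b.png",i)
```

```text
(no output)
```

View pics/top8c.png

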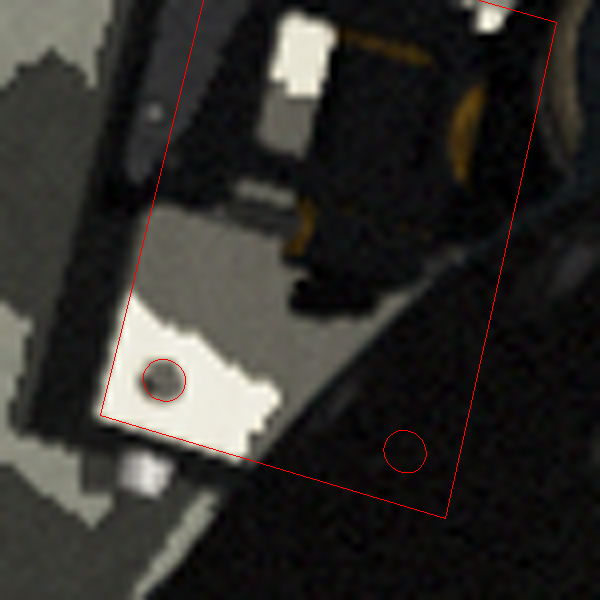

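View pics/top8b.png

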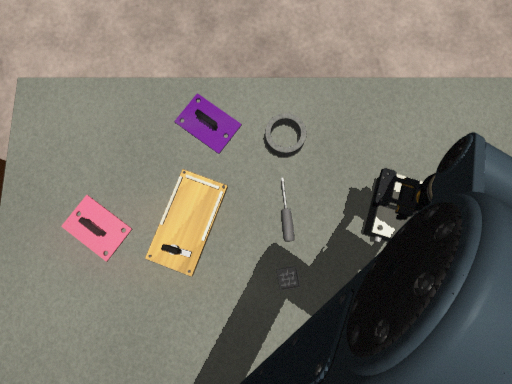

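Both views agree to under a millimetre. The bystanders are untouched and the clamp stays open, so I'll hand in.

```bash
python3 -c "
from rig import *
s=read_state();print(s['time_s'],s['position'],s['opening'],s['qvel']);print(hand_in())"
```

```text
16.6 [ 0.5843037  -0.24988018  0.08805559] 0.15352824757358977 [-0.03319125 -0.09675602 -0.12084222  0.06670977 -0.040649   -0.03269801]
the job is handed in; nothing more can be done
None
```

The clamp is open and the plate is held level and steady about 1 cm above the housing, its holes over the tapped holes. I handed the job in at 16.6 s.

- **Clamp:** My first grip closed at 21.7 mm, probably on the round hub under the knob. I opened, rose 8 mm, gripped again at about 13.5 mm and turned the knob about 70° clockwise. That left the clamp at about 1.5 rad with the keeper bar pointing off the plate.
- **Lift and carry:** I gripped the plate by its handle (about 13.8 mm measured, 14 mm bar), lifted it out and carried it over the housing. The forces I read at the end of each move stayed around 6 N or less.
- **Alignment:** In the last pictures, the drawn outline of a level, centred plate matched the plate's visible edges. It also matched holes a and b in the side view and hole a in the top view, to within about 1 mm.
- **Height:** The arm's own position puts the underside about 9 mm above the rim. The two cameras together suggest about 11 mm.
- **Not seen or not settled:** Hole c was hidden by the gripper, so its position follows from the rest of the plate. A yaw estimate from hand-read hole positions in the side view was about 0.9° off the housing's. I trusted the gripper's yaw and the outline match instead.
- **Other items:** The tape roll, screwdriver and screw tray look unmoved in the last top picture.

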